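# Open the cupboard freshener: press the snap tab, push the cover onto its ledge

## Task

The filter in the white cupboard freshener box has to be laid open for changing. With your fingertips press the orange snap tab fully down to release the grey cover, then push the cover by its yellow rib along its guides until the black filter is completely uncovered and the cover lies flat on the ledge beside it, not sticking out past the ledge's end. Only touch and push, gently: do not grip or lift the cover, and leave the other things on the shelf and the half-open drawer as they are.

Things in the scene. Friction and masses are not known exactly. Their poses are not given: they have to be found in the camera images.
- freshener: White box fixed to the shelf, origin under it, z up; the cover slides off along its own +y. Spans x -55..55, y -115..125 mm. Deck 40 mm high between two full-length side guides (inner faces x +-45.5 mm, tops 50 mm high); both ends open, no end stop. Well with black filter: x -32..32, y -90..-24 mm. Ledge: bare deck, y -2..125 mm. The tab is on its -x side, towards the robot.
- cover: Loose grey plate 88 (x) x 92 (y) x 6 mm, about 0.12 kg, origin at the centre of its underside, axes as the box's. It starts over the filter, origin at (0, -57, 40) mm in the box's frame, its +y edge held by the tab's tooth; once released it slides under about 1 N.
- rib (a point): Centre of the top of the yellow rib on the cover, at (0, -12, 20) mm in the cover's frame, 60 mm above the shelf. The rib is 52 mm long (x), 10 mm thick (y) and stands 14 mm above the plate. It is pushed towards the box's +y.
- tab (a joint): The snap tab's travel down: 0 up, 0.008 m fully pressed (hard stop). About 4 N of friction moves it and it stays where it is left. Its orange tooth, 36 mm wide in the middle of the deck at y -9..-3 mm of the box, sinks below the deck; press it fully, the cover passes only from about 0.007 m on.
- tab_top (a point): Centre of the top face of the tab's orange press pad, 30 (x) x 26 (y) mm, at (-73, -6) mm in the box's frame; 62 mm above the shelf when up, 54 mm when fully pressed; it moves with the tab. Below it a fixed white lug, 36 mm square and 44 mm high.
- ledge_middle (a point): Point on the deck in the middle of the ledge, at (0, 54, 40) mm in the box's frame: the cover's origin lies about here when it is well parked.
- grater: Bystander: loose stainless steel box grater, 90 x 70 mm foot, 228 mm high with a black handle; origin under its centre.
- jar_a: Bystander: loose amber glass jar, 72 mm diameter, 115 mm high with steel screw lid; origin under its centre.
- jar_b: Bystander: a second jar like jar_a.
- saucer: Bystander: loose terracotta saucer, 136 mm diameter, 20 mm high; origin under its centre.
- scoop: Bystander: loose green plastic scoop, tray 75 x 55 x 35 mm with a 95 mm handle to its -x; origin under the tray.
- chest_drawer0 (a joint): Bystander: how far the drawer of the small wooden chest (180 x 200 x 110 mm, turned wooden knob) stands open, m; 0 shut.
- chest_drawer0_handle (a point): Bystander: the drawer's wooden knob.
Not all that is in view belongs to the job. Of the things that look like the cover, the smallest one is meant.

How it is judged:
On the way, in this order (a step that is already met when the one before it is completed fails the run):
1. the snap tab is pressed in (7 mm or more) while the cover is still on its seat (value of joint tab above 0.007 m and y of cover in the frame of freshener below -0.047 m), for 0.1 s.
2. the released cover is pushed clear of the filter well (y of cover in the frame of freshener above 0.023 m), for 0.1 s.
At the end, for the whole second after the job is handed in: The cover lies still and flat (within 0.05 rad) on the ledge between its guides, its origin 23 to 82 mm along the box's +y (filter uncovered, at most 3 mm past the ledge's end), and the tab is still pressed in by over 6 mm (y of cover in the frame of freshener between 0.023 and 0.082 m and x of cover in the frame of freshener between -0.006 and 0.006 m and height (world z) of cover between 0.037 and 0.044 m and angle between cover's own z axis and vertical below 0.05 rad and linear speed of cover below 0.01 m/s and value of joint tab above 0.006 m); the robot touches nothing.
It fails at once if the cover is forced off its seat (over 8 mm) with the tab not pressed (y of cover in the frame of freshener above -0.049 m and value of joint tab below 0.005 m).
It fails at once if the cover is lifted more than 10 mm, tipped by more than 0.25 rad or falls off the deck (height (world z) of cover above 0.05 m or height (world z) of cover below 0.03 m or angle between cover's own z axis and vertical above 0.25 rad).
It fails at once if the cover is gripped or pressed with more than 18 N by the fingers (contact force between the fingers and cover above 18 N).
It fails at once if the drawer is moved by more than 10 mm (distance of chest_drawer0_handle from where it was at the start of the episode above 0.01 m).
It fails at once if the grater, a jar, the saucer or the scoop is moved by more than 15 mm or tipped by more than 0.25 rad (distance of any of grater, jar_a, jar_b, saucer, scoop from where it was at the start of the episode above 0.015 m or angle between any of grater, jar_a, jar_b, saucer, scoop's own z axis and vertical above 0.25 rad).
It also fails if it takes over 35 s, if anything falls off the work surface, if the arm or the gripper's body presses on something with over 40 N, if the wrist force passes 120 N, or if a joint passes its speed limit or range.

## Robot

A 6-joint arm with a two-finger parallel gripper is mounted at the origin on the work surface. World frame = base frame: x ahead of the robot, y to its left, z up, the work surface at z = 0. Lengths are in m, angles in rad, forces in N, time in s.
With the tool pointing down it reaches from about 0.35 to 0.975 m from the base axis. Payload 4.9 kg.
Tool frame: the origin (TCP) lies midway between the tips of the shut fingers; the grasp point (between the pads) lies 19 mm behind it; z points along the fingers, y is the direction in which the jaws open and shut (so a half turn about z gives the same grasp; the last joint's range is limited). The gripper opens to 85 mm and grips with 20 to 120 N. Pads are 22 mm wide; open, the fingers measure 114 mm over their backs; the gripper's body (76 mm by 85 mm) begins 54 mm behind the grasp point. The pads swing forward as they close: fully open they stand 13 mm farther back than shut.
Start: joints at [1.026, 0.053, 1.613, -0, 1.476, -0.119], TCP at [0.258, 0.569, 0.231] pointing down, gripper open.
Joint ranges: [-3.01, 3.01], [-1.01, 2.22], [0.06, 2.58], [-1.02, 4.17], [0.09, 2.62], [-3.14, 3.14]. Speed limits (rad/s): [2.57, 2.57, 3.14, 3.14, 3.14, 3.14].

## Interface

Orientations are given as a rotation vector (axis times angle).
In Python, from station import ctrl gives the robot as it stands.
- The arm moves only by the tool drive_tool, never from a script. Its argument "moves" is one flat list of numbers, 7 for each row, row after row: the turn, a rotation vector about the world's x, y, z in degrees, then the shift along the world's x, y, z in m, then the closure, from 0 (fully open) to 1 (shut). A call has exactly 5 rows; each row shifts and turns the commanded pose from where the row before left it; what a row does not reach is not made up. A row lasts 1/8 s, in which the tool goes at most 62.5 mm and 10.7 degrees, less where a joint would pass 70% of its speed; a pose out of reach is approached as far as the arm can. A call is refused whole if a number of a shift passes 0.0625 or a number of a turn 10.7, either way. A call with a gripper value outside its range is refused whole. The fingers move at their own pace and stop on an object; "newtons" is the grip in N (left out, the last holds). Time passes only in rows, so rows that do not move let the fingers close, or fill a call up. It gives the time, the measured TCP pose, the force and the opening at its end, in the units of the state.
- ctrl.get_obs(): the state, without advancing time (a new reading comes with each control period).
- ctrl.get_image(name): name is "scene" or "top"; returns the picture (400x640x3 uint8, red, green, blue); there is no depth.
- ctrl.get_calibration(name): a dict with "fx", "fy", "cx", "cy" (pixels), "k1" (the pictures are not rectified: a ray, as slopes to the right and down, at radius r is drawn at 1 + k1 r^2 times it, then the intrinsics apply), "rvec" (rotation vector, rad) and "tvec" (3), from world to camera coordinates, as OpenCV has them. Camera axes: x right, y down, z forward; pixel columns grow to the right and rows downward; lengths in m; the calibration is good to about 2 mm. A picture is of the moment at which its call begins. get_calibration takes no time and is no camera call.
- ctrl.finish_job(): hands the job in, once; it reports no verdict.
The state is a dict: "t": time; "q": joint angles; "dq": joint speeds; "effort": joint torques, N m; "tool_pos": TCP position; "tool_rot": TCP orientation; "contact_force": force on the tool from outside, world axes, zero at the start; "wrist_torque": the same for the moment, N m; "opening": finger opening in m.
Only numpy, scipy, OpenCV 4.12 (cv2) and the standard library are available. Lean on these libraries where they do the work, as an engineer would, in place of code of your own. Each camera call takes 0.05 s, during which the arm holds its last target.

## Working session

There is one attempt and no reset: what is moved stays moved. The work goes in short steps, Python scripts to look and compute and a tool call to move; the robot and the scene stay as the last step left them, time stands still between calls to the robot, and variables do not carry over. Pictures are saved under pics/ and viewed, and the job is handed in when it is done.

Besides the shell and the picture viewer there is one more tool, called after "Request:" by a JSON object that holds its "op" and its "data". drive_tool: Moves the arm, as the interface text tells. Its arguments: {"type":"object","properties":{"moves":{"type":"array","items":{"type":"number"}},"newtons":{"type":"number"}},"required":["moves"]}

```bash
mkdir -p pics; ls
python3 - <<'E'
from station import ctrl
import cv2
for n in("scene","top"):
    cv2.imwrite(f"pics/{n}0.png",ctrl.get_image(n)[:,:,::-1]); print(n,ctrl.get_calibration(n))
print(ctrl.get_obs())
E
```

```text
pics
scene {'fx': 444.91449703285764, 'fy': 444.91449703285764, 'cx': 322.1141180131388, 'cy': 207.72180325668452, 'k1': -0.01847822991836437, 'rvec': array([ 1.11435141,  2.53106064, -0.86530861]), 'tvec': array([ 0.38533292, -0.27596941,  1.51324089])}
top {'fx': 453.88489036970685, 'fy': 453.88489036970685, 'cx': 327.03959816838915, 'cy': 192.94931997773153, 'k1': 0.0418596989199519, 'rvec': array([ 2.1587928 , -2.14962535,  0.13169892]), 'tvec': array([-0.01054369,  0.56122418,  1.31485299])}
{'t': 0.1, 'q': array([ 1.02599435e+00,  5.33010888e-02,  1.61418187e+00,  5.95057515e-06,
        1.47600403e+00, -1.19031828e-01]), 'dq': array([ 0.00106932, -0.00100419, -0.00231103,  0.00034576,  0.00107669,
       -0.0018113 ]), 'effort': array([ 1.66252144e-04, -3.94901240e+01, -3.71362817e+01, -1.31916095e-04,
        3.95596187e-03,  4.68954241e-06]), 'tool_pos': array([0.25785491, 0.56869774, 0.23016457]), 'tool_rot': array([-6.63626962e-01, -3.07006229e+00,  2.80961667e-03]), 'contact_force': array([-0.37683238,  0.94039445, -0.62632953]), 'wrist_torque': array([ 0.02085598,  0.01090539, -0.00882697]), 'opening': 0.08511990505673116}
```

View pics/scene0.png

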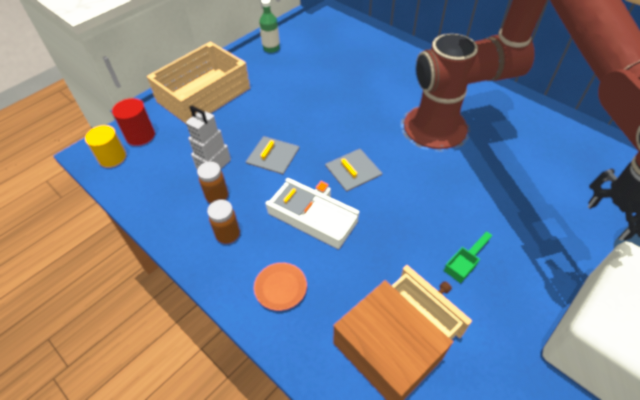

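View pics/top0.png

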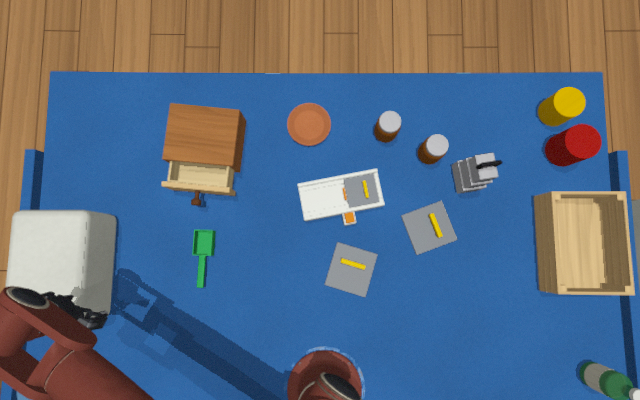

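The scene shows the white box at about (312,212) and the tab pad at (322,187). In the top view the box is at (341,195), with the cover at its right end (364,190), the rib at (366,189) and the pad at (349,217). The two larger grey plates are lookalikes lying on the table. Next I measure the points with masks and rays.

```bash
cat > h.py <<'E'
import numpy as np,cv2
from station import ctrl
def cal(n):
    c=ctrl.get_calibration(n); R=cv2.Rodrigues(c['rvec'])[0]
    K=np.array([[c['fx'],0,c['cx']],[0,c['fy'],c['cy']],[0,0,1.]]); return K,np.array([c['k1'],0,0,0,0.]),R,c['tvec']
def ray(n,uv):
    K,d,R,t=cal(n); p=cv2.undistortPoints(np.array(uv,float).reshape(-1,1,2),K,d).reshape(-1,2)
    D=np.c_[p,np.ones(len(p))]@R; return -R.T@t,D
def onz(n,uv,z):
    o,D=ray(n,uv); return o+D*((z-o[2])/D[:,2])[:,None]
def proj(n,P):
    K,d,R,t=cal(n); return cv2.projectPoints(np.array(P,float).reshape(-1,1,3),cv2.Rodrigues(R)[0],t,K,d)[0].reshape(-1,2)
def tri(uva,uvb):
    (a,A),(b,B)=ray("scene",uva),ray("top",uvb); A=A[0]/np.linalg.norm(A[0]);B=B[0]/np.linalg.norm(B[0])
    s=np.linalg.lstsq(np.c_[A,-B],b-a,rcond=None)[0]; p=a+A*s[0];q=b+B*s[1]; return (p+q)/2,np.linalg.norm(p-q)
E
python3 - <<'E'
from h import *
roi={"scene":(255,170,370,255),"top":(290,160,395,235)}
cen={}
for n in roi:
    im=cv2.imread(f"pics/{n}0.png"); x0,y0,x1,y1=roi[n]; c=im[y0:y1,x0:x1]
    cv2.imwrite(f"pics/{n}z.png",cv2.resize(c,None,fx=6,fy=6,interpolation=cv2.INTER_NEAREST))
    h=cv2.cvtColor(c,cv2.COLOR_BGR2HSV)
    for nm,lo,hi in(("yel",(20,130,100),(35,255,255)),("org",(3,110,100),(16,255,255)),("white",(0,0,140),(179,60,255))):
        m=cv2.inRange(h,lo,hi); k,l,s,ce=cv2.connectedComponentsWithStats(m)
        for i in range(1,k):
            if s[i,4]>12: print(n,nm,s[i],ce[i]+[x0,y0], onz(n,ce[i]+[x0,y0],.06)[0].round(4))
E
```

```text
scene yel [92  0 10  8 48] [352.47916667 172.75      ] [ 0.391 -0.04   0.06 ]
scene yel [29 19 12 14 70] [289.37142857 195.35714286] [ 0.5762 -0.1174  0.06  ]
scene org [62 12 11 10 46] [321.84782609 186.36956522] [ 0.49   -0.0715  0.06  ]
scene org [49 32  8 10 29] [307.79310345 206.4137931 ] [ 0.5696 -0.0511  0.06  ]
scene white [17  0 13  3 27] [278.88888889 170.7037037 ] [ 0.5308 -0.2076  0.06  ]
scene white [ 75   0  40  21 475] [351.00421053 177.80210526] [ 0.4089 -0.0304  0.06  ]
scene white [  11    8   93   71 3462] [314.04506066 212.68168689] [ 0.5738 -0.0232  0.06  ]
top yel [72 21  7 17 59] [365.16949153 188.94915254] [ 0.5704 -0.1196  0.06  ]
top org [53 28  4 12 18] [344.27777778 193.5       ] [ 0.5567 -0.0586  0.06  ]
top white [   7    8   88   58 3071] [339.66460436 194.90231195] [ 0.5526 -0.0451  0.06  ]
```

View pics/topz.png

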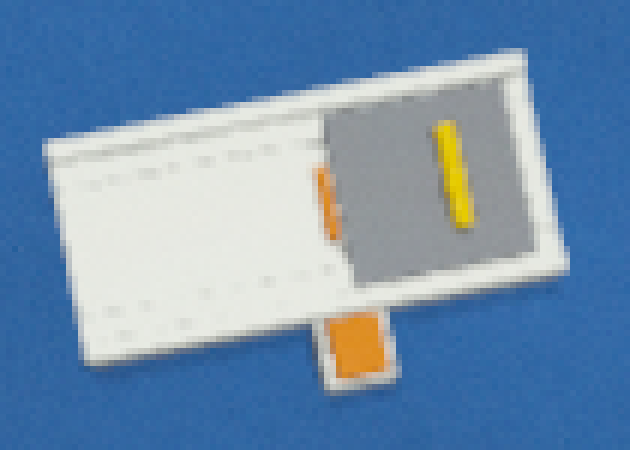

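View pics/scenez.png

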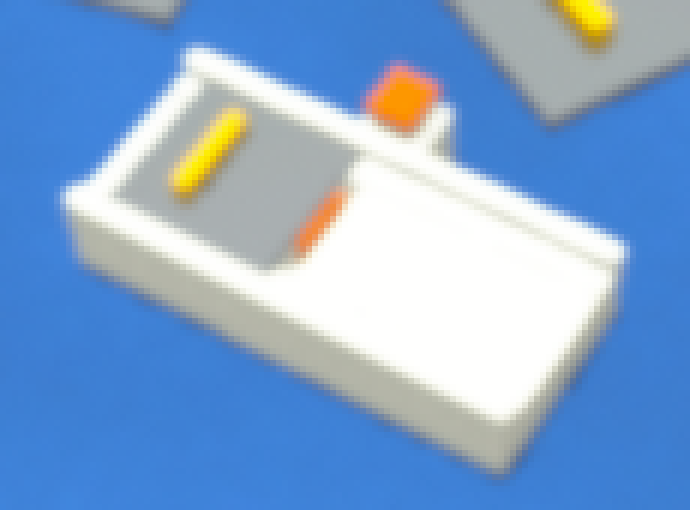

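```bash
cat > fit.py <<'E'
from h import *
B=np.array([[55,125,50],[55,-115,50],[-55,-115,50],[-55,125,50],[-73,-6,62],[0,-69,60]])/1e3
T=np.array([[45,143],[522,52],[568,268],[90,362],[359,345],[453,175]])/6-.42+[290,160]
S=np.array([[500,418],[68,190],[192,50],[625,245],[402,97],[209,152]])/6-.42+[255,170]
def fit(W,Bm):
    H=lambda p:p[:,0]+1j*p[:,1]
    w,b=H(W),H(Bm); a=np.vdot(b-b.mean(),w-w.mean()); a/=abs(a); o=w.mean()-a*b.mean()
    return o,np.degrees(np.angle(a)),abs(w-a*b-o)*1000
for n,P in(("top",T),("scene",S)):
    W=np.array([onz(n,P[i],B[i,2])[0] for i in range(len(P))])
    print(n,*[np.round(v,4) for v in fit(W,B)]); print(W[4:].round(4))
for i in range(6): print([v.round(4) for v in tri(S[i],T[i])])
E
python3 fit.py
```

```text
top (0.5578-0.0529j) 11.3607 [0.3137 0.7754 0.5507 1.8239 0.3183 1.3031]
[[ 0.4877 -0.0734  0.062 ]
 [ 0.571  -0.1194  0.06  ]]
scene (0.5593-0.0534j) 11.0499 [0.9799 4.9879 2.4306 2.1542 1.4062 3.6147]
[[ 0.49   -0.0725  0.062 ]
 [ 0.575  -0.1184  0.06  ]]
[array([0.5884, 0.0794, 0.0484]), np.float64(0.0025)]
[array([ 0.633 , -0.1543,  0.0551]), np.float64(0.0007)]
[array([ 0.5279, -0.1773,  0.0479]), np.float64(0.0028)]
[array([0.4794, 0.0576, 0.0495]), np.float64(0.0015)]
[array([ 0.4881, -0.0738,  0.0593]), np.float64(0.0007)]
[array([ 0.5722, -0.1204,  0.0556]), np.float64(0.0018)]
```

Both views agree: the box origin is at (0.558, -0.053) and its yaw is 11.2°. The pad triangulates to z ≈ 0.06, as it should. I'll shut the fingers, line the jaw axis up with the box's x, and approach the pad from above.

Request:
{"op": "drive_tool", "data": {"moves": [0, 0, -5.44, 0.02, -0.055, 0, 1, 0, 0, -5.44, 0.02, -0.055, 0, 1, 0, 0, -5.44, 0.02, -0.055, 0, 1, 0, 0, -5.44, 0.02, -0.055, 0, 1, 0, 0, -5.44, 0.02, -0.055, 0, 1], "newtons": 30}}

```text
t: 0.72
tool_pos: [0.3582, 0.2923, 0.2308]
tool_rot: [1.371, 2.827, -0.001]
contact_force: [1.2, -0.1, 0.4]
opening: -0.0002
```

Request:
{"op": "drive_tool", "data": {"moves": [0, 0, -5.44, 0.02, -0.055, 0, 1, 0, 0, -5.44, 0.02, -0.055, 0, 1, 0, 0, -5.44, 0.02, -0.055, 0, 1, 0, 0, -5.44, 0.02, -0.055, 0, 1, 0, 0, -5.44, 0.02, -0.055, 0, 1]}}

```text
t: 1.35
tool_pos: [0.4582, 0.0173, 0.231]
tool_rot: [1.998, 2.424, 0.0]
contact_force: [0.9, 0.0, 0.6]
opening: -0.0
```

Request:
{"op": "drive_tool", "data": {"moves": [0, 0, 0, 0.007, -0.0227, -0.03, 1, 0, 0, 0, 0.007, -0.0227, -0.03, 1, 0, 0, 0, 0.007, -0.0227, -0.03, 1, 0, 0, 0, 0.0064, -0.0226, -0.03, 1, 0, 0, 0, 0, 0, -0.03, 1]}}

```text
t: 1.98
tool_pos: [0.4855, -0.0728, 0.0801]
tool_rot: [-1.996, -2.426, 0.0]
contact_force: [-0.2, 0.4, -0.5]
opening: -0.0002
```

Run:
```python
from h import *
for n in("scene","top"):
    im=ctrl.get_image(n)[:,:,::-1]; x0,y0,x1,y1=(240,120,400,260) if n=="scene" else (280,150,410,260)
    cv2.imwrite(f"pics/{n}1.png",cv2.resize(im[y0:y1,x0:x1],None,fx=4,fy=4))
print(ctrl.get_obs()['tool_pos'])
```

```text
[ 0.48221659 -0.07088736  0.07702038]
```

View pics/scene1.png

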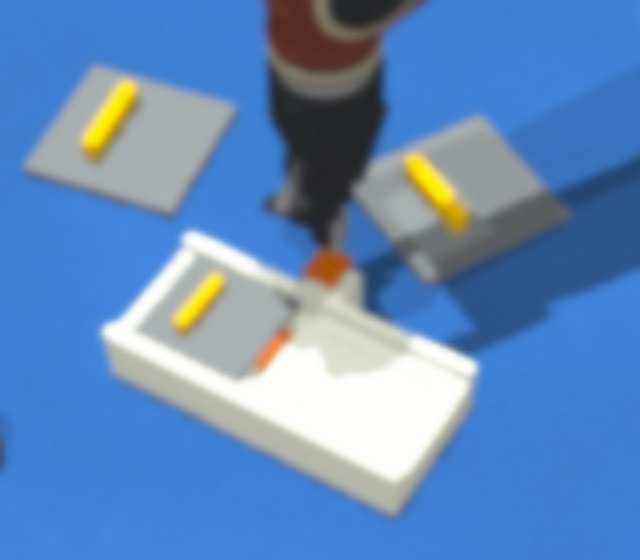

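View pics/top1.png

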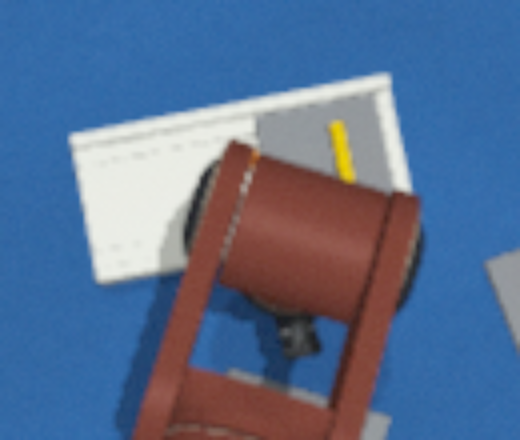

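The fingertips are directly above the pad (scene crop 328,262). The pose reading shifted about 3 mm between the two readings, so I'll read it again.

Run:
```python
from h import *
for i in range(3):
    o=ctrl.get_obs();print(o['t'],o['tool_pos'],o['contact_force'],abs(o['dq']).max()); 
    if i<2: ctrl.get_image("top")
```

```text
2.075 [ 0.48221659 -0.07088736  0.07702038] [-1.17731816  0.35113063  0.52581992] 0.04379849508914389
2.125 [ 0.48369138 -0.07109446  0.07921857] [ 0.17219297  0.76395688 -0.06077903] 0.045969445738340046
2.175 [ 0.48508766 -0.07130072  0.08103541] [-1.27282554  0.30405734  0.453065  ] 0.031290169522163555
```

Request:
{"op": "drive_tool", "data": {"moves": [0, 0, 0, 0, 0, -0.006, 1, 0, 0, 0, 0, 0, -0.006, 1, 0, 0, 0, 0, 0, -0.005, 1, 0, 0, 0, 0, 0, -0.005, 1, 0, 0, 0, 0, 0, -0.004, 1]}}

```text
t: 2.8
tool_pos: [0.4857, -0.0715, 0.0555]
tool_rot: [-1.994, -2.428, -0.0]
contact_force: [-1.8, 0.8, 3.8]
opening: 0.0001
```

Request:
{"op": "drive_tool", "data": {"moves": [0, 0, 0, 0, 0, -0.002, 1, 0, 0, 0, 0, 0, -0.001, 1, 0, 0, 0, 0, 0, -0.001, 1, 0, 0, 0, 0, 0, 0, 1, 0, 0, 0, 0, 0, 0, 1]}}

```text
t: 3.42
tool_pos: [0.4857, -0.0716, 0.0537]
tool_rot: [-1.993, -2.427, 0.001]
contact_force: [-9.1, 2.3, 17.8]
opening: -0.0002
```

The tab hit its hard stop at z ≈ 0.054, with the force rising to 18 N. I'll lift off, move behind the rib and look.

Request:
{"op": "drive_tool", "data": {"moves": [0, 0, 0, 0, 0, 0.025, 1, 0, 0, 0, 0, 0, 0.03, 1, 0, 0, 0, 0.045, -0.038, 0, 1, 0, 0, 0, 0.046, -0.038, 0, 1, 0, 0, 0, 0, 0, 0, 1]}}

```text
t: 4.05
tool_pos: [0.5784, -0.1499, 0.105]
tool_rot: [-1.996, -2.425, 0.001]
contact_force: [-0.4, 0.6, -0.5]
opening: 0.0003
```

Run:
```python
from h import *
for n in("scene","top"):
    im=ctrl.get_image(n)[:,:,::-1]; x0,y0,x1,y1=(240,120,400,260) if n=="scene" else (280,150,410,260)
    cv2.imwrite(f"pics/{n}2.png",cv2.resize(im[y0:y1,x0:x1],None,fx=4,fy=4))
print(ctrl.get_obs()['tool_pos'])
```

```text
[ 0.57615505 -0.14756762  0.10512673]
```

View pics/scene2.png

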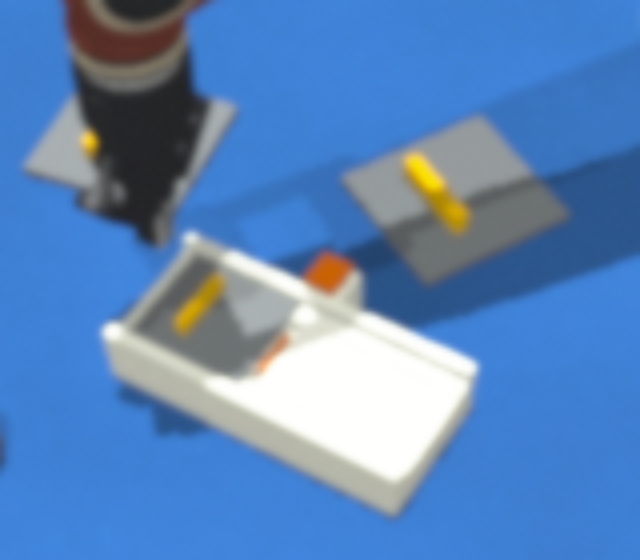

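View pics/top2.png

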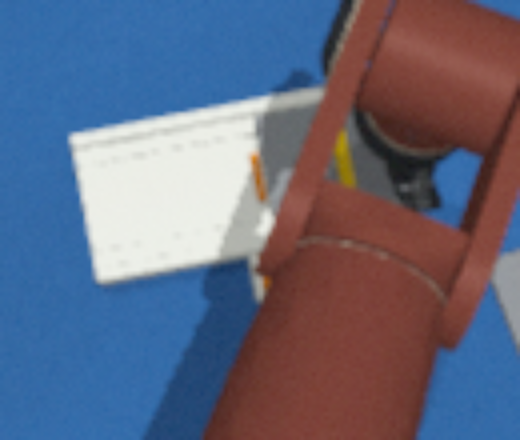

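The cover has not moved; the rib is at scene crop (200,303). The pad is at about (327,272), against 266 before the press. I'll check that number.

Run:
```python
from h import *
im=ctrl.get_image("scene")[:,:,::-1].copy(); x0,y0=255,170
h=cv2.cvtColor(im[y0:255,x0:370],cv2.COLOR_BGR2HSV)
k,l,s,ce=cv2.connectedComponentsWithStats(cv2.inRange(h,(3,110,100),(16,255,255)))
print(s[1:,4],ce[1:]+[x0,y0])
print(proj("scene",[[.4877,-.0734,.062],[.4877,-.0734,.054]]), ctrl.get_obs()['tool_pos'])
```

```text
[69  8] [[321.82608696 187.89855072]
 [308.         207.75      ]]
[[321.88932124 185.13100834]
 [321.9328989  186.91911469]] [ 0.57578379 -0.1470736   0.10541911]
```

The pad is 1.5–1.8 px lower, which is about 8 mm, so the tab is fully pressed. The tool sits at box coordinates (-1, -96) mm. Going down behind the rib.

Request:
{"op": "drive_tool", "data": {"moves": [0, 0, 0, 0, 0, -0.02, 1, 0, 0, 0, 0, 0, -0.02, 1, 0, 0, 0, 0, 0, -0.01, 1, 0, 0, 0, 0, 0, -0.003, 1, 0, 0, 0, 0, 0, 0, 1]}}

```text
t: 4.82
tool_pos: [0.5766, -0.1475, 0.0533]
tool_rot: [1.994, 2.428, 0.0]
contact_force: [-0.0, -0.5, -0.3]
opening: 0.0002
```

Run:
```python
from h import *
im=ctrl.get_image("scene")[:,:,::-1]; x0,y0,x1,y1=(240,120,400,260)
cv2.imwrite(f"pics/scene3.png",cv2.resize(im[y0:y1,x0:x1],None,fx=4,fy=4))
o=ctrl.get_obs();print(o['tool_pos'],o['contact_force'])
```

```text
[ 0.57694125 -0.14763754  0.05377275] [-0.25700851 -1.17016778 -0.45882458]
```

View pics/scene3.png

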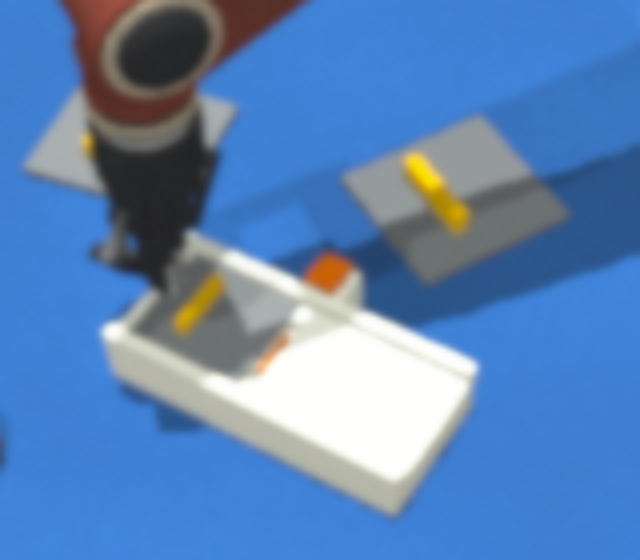

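The fingertip is behind the rib (crop 170,290), clear of the plate. Pushing along the box's +y.

Request:
{"op": "drive_tool", "data": {"moves": [0, 0, 0, -0.001, 0.005, -0.002, 1, 0, 0, 0, -0.001, 0.005, 0, 1, 0, 0, 0, -0.001, 0.005, 0, 1, 0, 0, 0, -0.001, 0.005, 0, 1, 0, 0, 0, -0.001, 0.005, 0, 1]}}

```text
t: 5.5
tool_pos: [0.5716, -0.1223, 0.0515]
tool_rot: [1.994, 2.427, -0.0]
contact_force: [0.8, -0.6, 0.6]
opening: -0.0001
```

Request:
{"op": "drive_tool", "data": {"moves": [0, 0, 0, -0.002, 0.01, 0, 1, 0, 0, 0, -0.002, 0.01, 0, 1, 0, 0, 0, -0.002, 0.01, 0, 1, 0, 0, 0, -0.002, 0.01, 0, 1, 0, 0, 0, -0.002, 0.01, 0, 1]}}

```text
t: 6.12
tool_pos: [0.5614, -0.0718, 0.0514]
tool_rot: [1.994, 2.428, -0.0]
contact_force: [0.5, -2.0, 0.8]
opening: -0.0001
```

Run:
```python
from h import *
im=ctrl.get_image("scene")[:,:,::-1]; x0,y0,x1,y1=(240,120,400,260)
cv2.imwrite(f"pics/scene4.png",cv2.resize(im[y0:y1,x0:x1],None,fx=4,fy=4))
o=ctrl.get_obs();print(o['tool_pos'],o['contact_force'])
```

```text
[ 0.56098992 -0.07061515  0.0510939 ] [ 0.05471647  1.18675087 -0.40617073]
```

View pics/scene4.png

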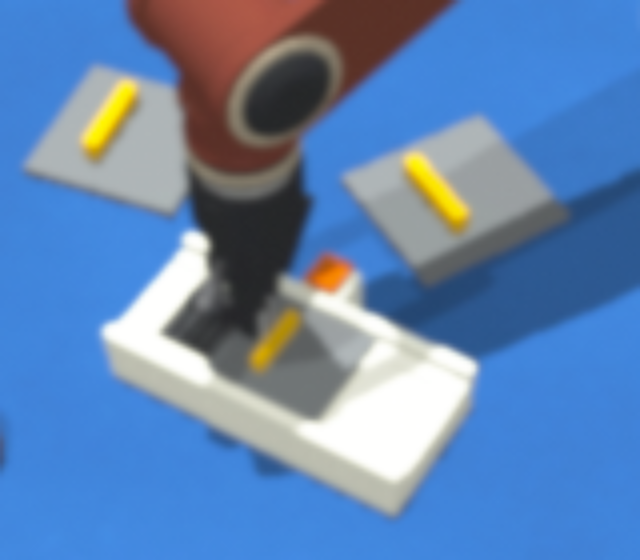

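The cover slides freely, with the rib now at crop (275,340). About 44 mm remain to push.

Request:
{"op": "drive_tool", "data": {"moves": [0, 0, 0, -0.002, 0.01, 0, 1, 0, 0, 0, -0.002, 0.01, 0, 1, 0, 0, 0, -0.002, 0.01, 0, 1, 0, 0, 0, -0.0015, 0.008, 0, 1, 0, 0, 0, -0.0005, 0.003, 0, 1]}}

```text
t: 6.8
tool_pos: [0.5533, -0.0309, 0.0512]
tool_rot: [-1.993, -2.428, 0.0]
contact_force: [-0.5, -0.6, -0.9]
opening: -0.0001
```

Request:
{"op": "drive_tool", "data": {"moves": [0, 0, 0, 0.002, -0.01, 0, 1, 0, 0, 0, 0.002, -0.01, 0, 1, 0, 0, 0, 0, 0, 0.03, 1, 0, 0, 0, 0, 0, 0.05, 1, 0, 0, 0, -0.03, -0.04, 0.05, 1]}}

```text
t: 7.42
tool_pos: [0.5319, -0.0873, 0.1776]
tool_rot: [1.99, 2.429, 0.001]
contact_force: [-0.6, -1.3, 0.2]
opening: 0.0003
```

Request:
{"op": "drive_tool", "data": {"moves": [0, 0, 0, -0.02, -0.055, 0.01, 1, 0, 0, 0, -0.02, -0.055, 0.01, 1, 0, 0, 0, -0.02, -0.055, 0, 1, 0, 0, 0, -0.02, -0.03, 0, 1, 0, 0, 0, 0, 0, 0, 1]}}

```text
t: 8.05
tool_pos: [0.4497, -0.2846, 0.1956]
tool_rot: [2.0, 2.422, -0.0]
contact_force: [0.6, 0.3, -0.6]
opening: -0.0
```

Run:
```python
from h import *
for n in("scene","top"):
    im=ctrl.get_image(n)[:,:,::-1].copy(); cv2.imwrite(f"pics/{n}5.png",im)
    x0,y0,x1,y1=(255,170,370,255) if n=="scene" else (290,160,395,235)
    c=im[y0:y1,x0:x1]; cv2.imwrite(f"pics/{n}5z.png",cv2.resize(c,None,fx=6,fy=6,interpolation=cv2.INTER_NEAREST))
    h=cv2.cvtColor(c,cv2.COLOR_BGR2HSV)
    for nm,lo,hi,z in(("yel",(20,130,100),(35,255,255),.06),("org",(3,110,100),(18,255,255),.054)):
        k,l,s,ce=cv2.connectedComponentsWithStats(cv2.inRange(h,lo,hi))
        for i in range(1,k):
            if s[i,4]>12:
                w=onz(n,ce[i]+[x0,y0],z)[0]; d=((w[0]-.558)+1j*(w[1]+.053))*np.exp(-1j*np.radians(11.2))
                print(n,nm,s[i,4],ce[i]+[x0,y0],w.round(4),"box",np.round(d*1000,1))
o=ctrl.get_obs();print(o['t'],o['tool_pos'],o['contact_force'])
```

```text
scene yel 48 [352.47916667 172.75      ] [ 0.391 -0.04   0.06 ] box (-161.3+45.2j)
scene yel 69 [321.26086957 210.60869565] [ 0.5552 -0.0133  0.06  ] box (5+39.5j)
scene org 68 [321.85294118 187.83823529] [ 0.4904 -0.0712  0.054 ] box (-69.9-4.7j)
top yel 54 [329.66666667 195.94444444] [ 0.5494 -0.016   0.06  ] box (-1.3+38j)
top org 17 [344.05882353 193.82352941] [ 0.5565 -0.0582  0.054 ] box (-2.4-4.8j)
top org 77 [348.97402597 217.44155844] [ 0.4873 -0.0725  0.054 ] box (-73.2-5.3j)
8.15 [ 0.45087444 -0.28235329  0.19549567] [ 0.45554158  0.89885459 -0.12631386]
```

View pics/top5z.png

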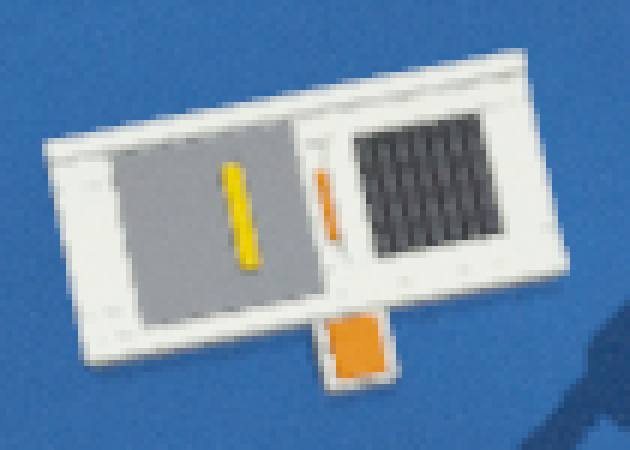

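View pics/scene5.png

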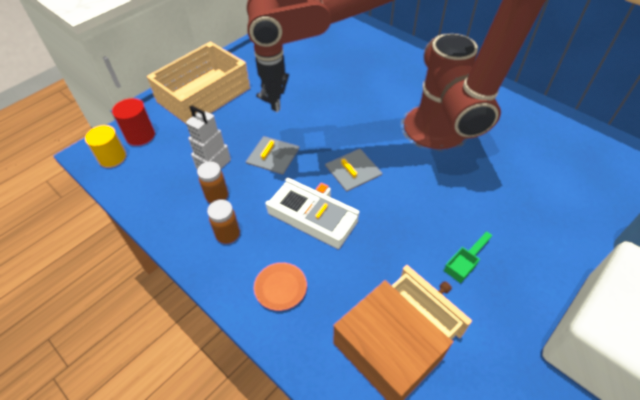

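The top crop shows the filter fully bare at (428,185), the cover on the ledge at (218,222), and the pad still down. The rib is at box y ≈ 38 mm, which puts the cover's origin at about 50 mm, within the 23–82 mm range. The arm is clear and nothing else has moved, so I'm handing in.

```bash
python3 -c "
from station import ctrl
print(ctrl.finish_job())"
```

```text
the job is handed in; nothing more can be done
None
```

I pressed the snap tab down to its hard stop and pushed the cover by its rib onto the ledge. The filter is fully uncovered, and I handed the job in at about 8.2 s. `finish_job` reports no verdict, so these are my own last checks.

- **Tab:** the press stopped at z ≈ 0.054 m with about 18 N on the tool. After the press the pad showed about 8 mm lower in the scene view, and it was still there in the last pictures.
- **Cover:** the rib measured at box y ≈ 38 mm in the top view and 39.5 mm in the scene view. That puts the cover's origin at about 50 mm (allowed 23 to 82 mm), lying flat and not past the ledge's end.
- **Sideways position:** the two views disagreed, giving the rib's x as -1.3 mm (top) and +5 mm (scene). I trust the top view because the scene view read about 4 mm high in x for the rib before the push too. The guides also limit the cover to about 1.5 mm of play.
- **Push force:** at most about 2 N in the force readings taken after each push call.
- **Surroundings:** by eye in the last scene picture, the jars, grater, saucer, scoop and drawer had not moved. I did not measure them. The arm was clear of everything.

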